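# Shut one jewellery drawer so the interlock frees the next

## Robot

A 7-joint arm with a two-finger parallel gripper is mounted at the origin on the work surface. World frame = base frame: x ahead of the robot, y to its left, z up, the work surface at z = 0. Lengths are in m, angles in rad, forces in N, time in s.
With the tool pointing down it reaches from about 0.4 to 0.85 m from the base axis. Payload 10.4 kg.
Tool frame: the origin (TCP) lies at the very end of the fingers, on their centre line; the grasp point (between the pads) lies manip.hold_point_z behind it (manip.hold_point_z is the distance from the TCP to the grasp point, in m); z points along the fingers, y is the direction in which the jaws open and shut (so a half turn about z gives the same grasp; the last joint's range is limited). The gripper opens to 85 mm and grips with 20 to 120 N. Pads are 22 mm wide; open, the fingers measure 114 mm over their backs; the gripper's body (76 mm by 85 mm) begins 54 mm behind the grasp point. The pads swing forward as they close: fully open they stand 13 mm farther back than shut.
Start: joints at [1.217, 0.332, -0.065, 1.46, 0.022, 1.35, -0.088], TCP at [0.203, -0.591, 0.231] pointing down, gripper open.
Joint ranges: [-2.6, 2.6], [-0.5, 2.12], [-1.47, 1.34], [0.16, 2.42], [-1.27, 4.41], [0.06, 2.06], [-2.6, 2.6]. Speed limits (rad/s): [2.22, 2.22, 2.79, 2.79, 3.14, 3.14, 3.14].

## Interface

Orientations are given as a unit quaternion [x, y, z, w].
In Python, from workcell import manip gives the robot as it stands.
- The arm moves only by the tool jog_arm, never from a script. Its arguments are lists of equal length, an entry for each row: "translation": the shift along the world's x, y, z in mm, a list of three; "turn": the turn about the world's z in degrees. In form: {"translation": [[x, y, z], ...], "turn": [turn, ...]}. A call has 1 to 12 rows; each row is the pose to reach, as a shift and turn from the pose measured when the call began; what a row does not reach only later rows make up. A row lasts 1/12 s, in which the tool goes at most 41.7 mm and 7.16 degrees, less where a joint would pass 70% of its speed; a pose out of reach is approached as far as the arm can. A call with a gripper value outside its range is refused whole. "grip" is the finger opening in mm, from 0 to 85.4, set as the call begins (left out, the last holds). The fingers move at their own pace and stop on an object; "grip_force" is the grip in N (left out, the last holds). Time passes only in rows, so rows that repeat a pose let the fingers close. It gives the time, the measured TCP pose, the force and the opening at its end, in the units of the state.
- manip.get_obs(): the state, without advancing time (a new reading comes with each control period).
- manip.camera(name): name is "scene" or "top" or "wrist"; returns a dict with "frame" (480x640x3 uint8, red, green, blue), "mtx" (3x3 intrinsics, pixels), "pose" (4x4, takes a point from camera to world coordinates). Camera axes: x right, y down, z forward; pixel columns grow to the right and rows downward; lengths in m; the calibration is good to about 2 mm. A picture is of the moment at which its call begins. There is no depth.
- manip.hand_in(): hands the job in, once; it reports no verdict.
Trained networks look in a picture, given as the dict that the camera call returned (one of the last four; its "shot" number tells which), for a name from the list of things; names that differ only in an ending like _2 or _b are one class to them, and where a whole thing is asked for, a point or a joint stands for the part that bears it (a point fixed in the world has none). Each returns a list of dicts, best first, with "confidence" (0 to 1); they miss things now and then, are a little off and sometimes report something else, mostly with a low value. They report only what shows in the picture. A call takes as long as a camera call. They do not tell look-alikes from the thing itself.
- manip.outline_of(picture, label): "mask" (480x640 bool, what is visible of it) and "extent" ([left, top, right, bottom] in pixels, round what is visible of it).
- manip.pinpoint(picture, label): "at" ([column, row] in pixels: a listed point, or the origin of a listed thing).
The state is a dict: "clock": time; "joint_pos": joint angles; "joint_velocities": joint speeds; "tau": joint torques, N m; "position": TCP position; "ee_rot": TCP orientation; "ft_force": force on the tool from outside, world axes, zero at the start; "torque": the same for the moment, N m; "grip_width": opening from 0.0 (shut) to 1.0 (fully open).
Only numpy, scipy, OpenCV 4.12 (cv2) and the standard library are available. Lean on these libraries where they do the work, as an engineer would, in place of code of your own. Each camera call takes 0.05 s, during which the arm holds its last target. There are 200 camera calls.

## Task

One drawer of the little white jewellery chest, the one with the black pull, has been left open, and an interlock lets only one drawer be open at a time. Push that drawer fully shut, then pull the drawer with the brass pull well open, at least three quarters of its travel, leaving the drawer with the blue pull shut and the frosted bottle and black atomizer on the tray standing.

Things in the scene. Friction and masses are not known exactly. Their poses are not given: they have to be found in the camera images.
- chest: white jewellery chest, 292 mm wide (y), 156 mm deep (x), flat top 90 mm above the table, fixed to the table, three drawers side by side 95 mm apart, in any order, fronts towards the robot within 15 degrees. Origin: centre of its underside; x points from the fronts to its back. An interlock holds the other drawers to about 2 mm of play while one is open.
- drawer_black (a joint): drawer with the black pull, the open one. Metres: 0 = fully shut, grows as it comes out, 0.070 = at its stop. Starts open by 45 to 66 mm. All drawers slide against about 1.5 N of friction and stay where they are left.
- drawer_brass (a joint): drawer with the brass pull, the one to open. Metres: 0 = fully shut, 0.070 = fully out at its stop. It starts shut, and comes out only once the drawer with the black pull is fully home.
- drawer_blue (a joint): drawer with the blue pull, to be left shut. Metres: 0 = fully shut, 0.070 = fully out. It starts shut.
- black_pull (a point): centre of the upright black post (16 mm across, from 40 to 100 mm above the table) that is this drawer's pull: on its axis, 80 mm above the table. The axis is 38 mm ahead of the white drawer front; a 10 mm square stem, top 50 mm above the table, joins them. x: level, into the chest (shuts; -x opens); y: along the row of drawers; z up. It moves with the drawer.
- brass_pull (a point): centre of the upright brass post (16 mm across, from 40 to 100 mm above the table) that is this drawer's pull: on its axis, 80 mm above the table. The axis is 38 mm ahead of the white drawer front; a 10 mm square stem, top 50 mm above the table, joins them. x: level, into the chest (shuts; -x opens); y: along the row of drawers; z up. It moves with the drawer.
- bottle: frosted white glass perfume bottle with a chrome cap, 60 mm across, 116 mm tall, loose on the hexagonal glass tray to the robot's left of the chest; origin at the centre of its underside, z up.
- atomizer: matte black cylindrical atomizer, 34 mm across, 103 mm tall, loose on the same tray; origin at the centre of its underside, z up.
Mind the look-alikes: they are no part of the job. Of the things that look like the bottle, the largest one is meant.

How it is judged:
On the way, in this order (a step that is already met when the one before it is completed fails the run):
1. the drawer with the black pull is pushed shut (value of joint drawer_black below 0.008 m), for 0.2 s.
2. the drawer with the brass pull is pulled well open (value of joint drawer_brass above 0.045 m), for 0.2 s.
At the end, for the whole second after the job is handed in: The black-pull drawer is shut (open by less than 10 mm), the brass-pull drawer is out by more than 45 mm, the blue-pull drawer is shut (less than 10 mm), all three at rest, and the bottle and the atomizer stand upright (within about 17 degrees) (value of joint each of drawer_black, drawer_blue below 0.01 m and value of joint drawer_brass above 0.045 m and velocity of joint drawer_black between -0.02 and 0.02 m/s and velocity of joint drawer_brass between -0.02 and 0.02 m/s and velocity of joint drawer_blue between -0.02 and 0.02 m/s and angle between each of bottle, atomizer's own z axis and vertical below 0.3 rad); the robot touches nothing.
It fails at once if the drawer with the blue pull is opened (more than 15 mm) (value of joint drawer_blue above 0.015 m).
It fails at once if the bottle or the atomizer is knocked over (angle between any of bottle, atomizer's own z axis and vertical above 0.5 rad).
It also fails if it takes over 45 s, if anything falls off the work surface, if the arm or the gripper's body presses on something with over 40 N, if the wrist force passes 120 N, or if a joint passes its speed limit or range.

## Working session

There is one attempt and no reset: what is moved stays moved. The work goes in short steps, Python scripts to look and compute and a tool call to move; the robot and the scene stay as the last step left them, time stands still between calls to the robot, and variables do not carry over. Pictures are saved under pics/ and viewed, about 8 in all and at most 12, crops included, and the job is handed in when it is done.

Besides the shell and the picture viewer there is one more tool, called after ">>>" by a JSON object that holds its "fn" and its "kwargs", one argument or row to a line. jog_arm: Moves the arm, as the interface text tells. Its arguments: {"type":"object","properties":{"translation":{"type":"array"},"turn":{"type":"array"},"grip":{"type":"number"},"grip_force":{"type":"number"}},"required":["translation","turn"]}

```bash
mkdir -p pics
cat > h.py <<'E'
import numpy as np,cv2
from workcell import manip
def ray(p,uv):
    d=np.linalg.inv(p['mtx'])@[uv[0],uv[1],1]; T=p['pose']; return T[:3,3],T[:3,:3]@d
def atz(p,uv,z):
    o,d=ray(p,uv); return o+d*(z-o[2])/d[2]
def save(p,n,crop=None,s=1):
    f=p['frame']
    if crop: f=f[crop[1]:crop[3],crop[0]:crop[2]]
    f=cv2.resize(f,None,fx=s,fy=s,interpolation=cv2.INTER_CUBIC)
    cv2.imwrite('pics/'+n,f[:,:,::-1])
E
python3 - <<'E'
from h import *
np.set_printoptions(precision=4,suppress=True)
o=manip.get_obs();print(o['position'],o['ee_rot'],o['ft_force'],manip.hold_point_z)
fs=[]
for c in ['scene','top']:
    p=manip.camera(c);fs.append(p['frame'])
    for l,z in [('black_pull',.08),('brass_pull',.08),('chest',0),('bottle',0),('atomizer',0)]:
        for r in manip.pinpoint(p,l)[:4]: print(c,l,np.array(r['at']),round(r['confidence'],2),atz(p,r['at'],z))
    save(p,c+'1.png')
E
```

```text
[ 0.2029 -0.5908  0.2305] [ 0.9864  0.1646 -0.0002 -0.0007] [-0.1358 -0.3143  0.0322] 0.0187
scene black_pull [270.9 240.6] 0.56 [0.5072 0.0299 0.08  ]
scene brass_pull [176.7 248.3] 0.57 [ 0.518  -0.1713  0.08  ]
scene bottle [439.7 253.4] 0.91 [0.4864 0.4198 0.    ]
scene bottle [405.  210.7] 0.9 [0.3077 0.3733 0.    ]
scene bottle [450.7 212. ] 0.57 [0.3232 0.4922 0.    ]
scene atomizer [411.5 254.8] 0.57 [0.4864 0.3526 0.    ]
top black_pull [389.4 243. ] 0.81 [0.511  0.0247 0.08  ]
top brass_pull [487.6 235.9] 0.84 [ 0.5204 -0.1744  0.08  ]
top chest [484.2 234.2] 0.75 [ 0.5284 -0.1904  0.    ]
top bottle [171.7 338.1] 0.83 [0.3222 0.4883 0.    ]
top bottle [225.8 343.7] 0.7 [0.3073 0.3725 0.    ]
top atomizer [231.  258.1] 0.69 [0.4906 0.3578 0.    ]
```

View pics/scene1.png

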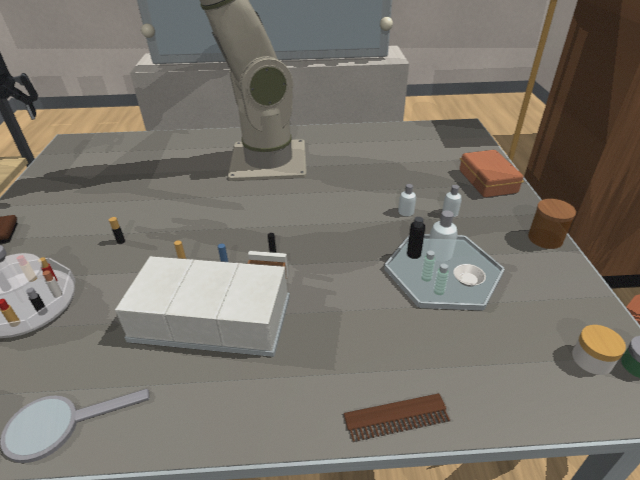

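View pics/top1.png

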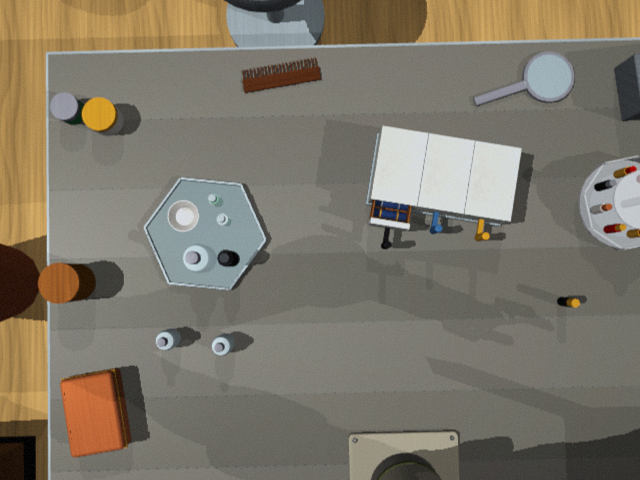

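The picture shows three posts on the chest. In the top view they are black near (387,240), blue near (437,225) and brass near (484,234), with the black drawer open. The small gold and black vial at (570,301) is a look-alike standing alone. The large bottle at (197,258) and the atomizer at (229,258) are on the tray. The posts with stems on the chest are the ones meant, and I'll confirm that in a crop.

Run:
```python
from h import *
np.set_printoptions(precision=4,suppress=True)
p=manip.camera('top'); save(p,'top2.png',(350,110,540,260),4)
for l in ['black_pull','brass_pull']:
    for r in manip.pinpoint(p,l)[:2]: print(l,np.array(r['at']),atz(p,r['at'],.08),r['confidence'])
f=p['frame'].astype(int); m=((f.min(2)>175)).astype(np.uint8)
m[:, :350]=0;m[:,540:]=0;m[:110]=0;m[250:]=0
m=cv2.morphologyEx(m,cv2.MORPH_OPEN,np.ones((5,5),np.uint8))
c=max(cv2.findContours(m,0,2)[0],key=cv2.contourArea)[:,0]
W=np.array([atz(p,q,.09)[:2] for q in c])
r=cv2.minAreaRect((W*1000).astype(np.float32));print(r)
# back edge fit
s=[]
for u in range(392,512,4):
    v=np.where(m[:,u])[0][0]; s.append(atz(p,(u,v-.5),.09)[:2])
s=np.array(s);k=np.polyfit(s[:,1],s[:,0],1);print('yaw deg',-np.degrees(np.arctan(k[0])),k)
```

```text
black_pull [389.8 243.9] [0.5092 0.024  0.08  ] 0.79
brass_pull [484. 236.] [ 0.5203 -0.1671  0.08  ] 0.67
brass_pull [386.9 244.4] [0.5083 0.0299 0.08  ] 0.29
((649.1784057617188, -92.27706909179688), (283.81939697265625, 149.73228454589844), 79.24862670898438)
yaw deg -10.707508029144954 [0.1891 0.7424]
```

View pics/top2.png

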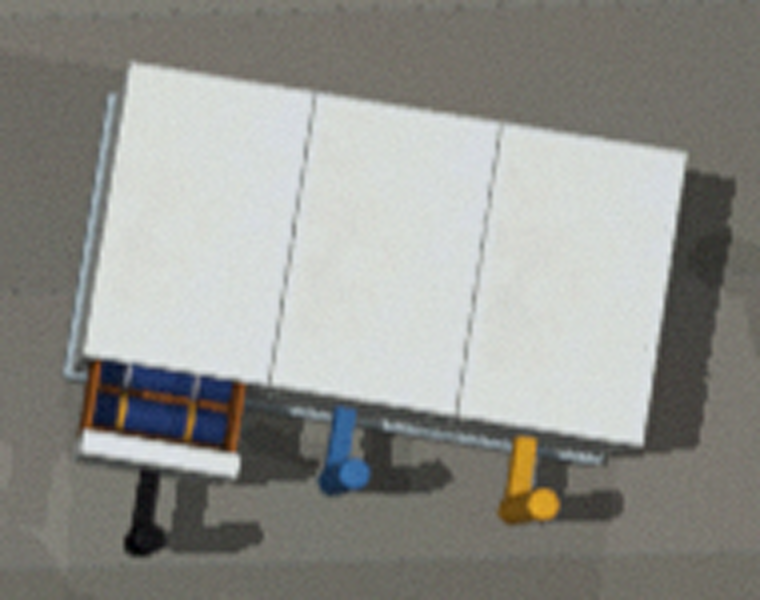

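>>> {"fn": "jog_arm", "kwargs": {
  "translation": [
    [0,0,10],
    [20,40,10],
    [40,80,10],
    [60,120,10],
    [80,155,10],
    [100,190,10],
    [120,225,10],
    [140,260,10],
    [160,295,10],
    [180,330,10],
    [200,365,10],
    [215,400,10]
  ],
  "turn": [0,-3,-6,-9,-12,-15,-18,-21,-24,-27,-28,-28]
}}

```text
clock: 1.75
position: [0.4194, -0.1889, 0.2425]
ee_rot: [0.997, -0.079, 0.001, 0.0]
ft_force: [1.8, -0.5, 0.7]
grip_width: 1.0
```

The crop shows the black post top at about (387,244), blue at (438,229) and brass at (486,236) in full-image pixels. Each one is joined to a drawer by a stem, so these are the real pulls. Chest yaw is about -10.7°, and black is open by about 47 mm.

>>> {"fn": "jog_arm", "kwargs": {
  "translation": [
    [18,40,0],
    [36,80,0],
    [52,115,0],
    [66,150,0],
    [80,185,0],
    [89,218,0],
    [89,218,-40],
    [89,218,-80],
    [89,218,-100],
    [89,218,-100],
    [89,218,-100]
  ],
  "turn": [-1,-1.6,-1.6,-1.6,-1.6,-1.6,-1.6,-1.6,-1.6,-1.6,-1.6]
}}

```text
clock: 2.67
position: [0.5083, 0.0291, 0.1431]
ee_rot: [0.996, -0.093, 0.0, 0.0]
ft_force: [0.6, 0.3, 1.1]
grip_width: 0.999
```

Run:
```python
from h import *
np.set_printoptions(precision=4,suppress=True)
o=manip.get_obs();print(o['position'],o['ee_rot'])
p=manip.camera('wrist'); save(p,'w1.png')
for r in manip.pinpoint(p,'black_pull')[:2]: print(r['at'],r['confidence'],atz(p,r['at'],.08))
```

```text
[0.5083 0.0291 0.1431] [ 0.9957 -0.0931  0.0003  0.0004]
[315.4, 248.6] 0.85 [0.5123 0.0303 0.08  ]
```

View pics/w1.png

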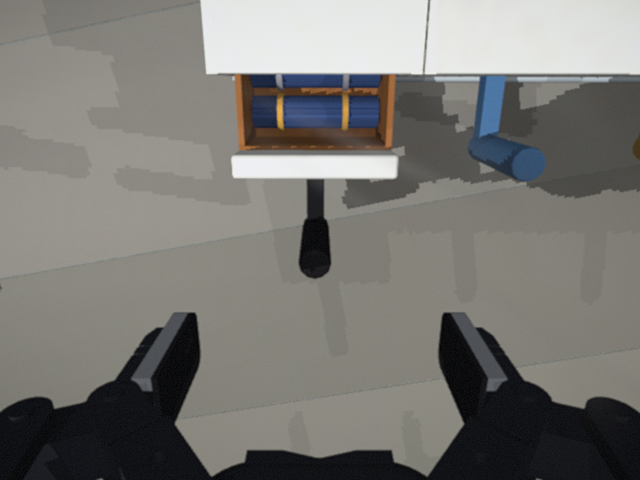

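The wrist view shows the black post centred between the jaws at (315,262), with the chest front level in the image. Next I descend, grip and push along the chest x axis (0.983, -0.186).

>>> {"fn": "jog_arm", "kwargs": {
  "translation": [
    [2,1,-30],
    [2,1,-60],
    [2,1,-80],
    [2,1,-80],
    [2,1,-80]
  ],
  "turn": [0,0,0,0,0]
}}

```text
clock: 3.18
position: [0.5124, 0.0301, 0.0662]
ee_rot: [0.996, -0.093, 0.003, 0.0]
ft_force: [-0.8, 0.9, 1.1]
grip_width: 0.998
```

>>> {"fn": "jog_arm", "kwargs": {
  "translation": [
    [0,0,0],
    [0,0,0],
    [0,0,0],
    [0,0,0],
    [0,0,0],
    [0,0,0],
    [0,0,0],
    [0,0,0]
  ],
  "turn": [0,0,0,0,0,0,0,0],
  "grip": 5,
  "grip_force": 40
}}

```text
clock: 3.85
position: [0.5127, 0.0305, 0.0666]
ee_rot: [0.996, -0.093, 0.003, 0.0]
ft_force: [-0.9, 1.3, 5.4]
grip_width: 0.177
```

>>> {"fn": "jog_arm", "kwargs": {
  "translation": [
    [8,-1.5,0],
    [16,-3,0],
    [24,-4.5,0],
    [32,-6,0],
    [38,-7,0],
    [42,-8,0],
    [42,-8,0]
  ],
  "turn": [0,0,0,0,0,0,0]
}}

```text
clock: 4.43
position: [0.5559, 0.0224, 0.0667]
ee_rot: [0.996, -0.093, 0.004, -0.0]
ft_force: [0.9, -0.5, 3.1]
grip_width: 0.172
```

>>> {"fn": "jog_arm", "kwargs": {
  "translation": [
    [3,-0.5,0],
    [5,-1,0],
    [7,-1.5,0],
    [7,-1.5,0]
  ],
  "turn": [0,0,0,0]
}}

```text
clock: 4.77
position: [0.5601, 0.0215, 0.0666]
ee_rot: [0.996, -0.093, 0.0, 0.0]
ft_force: [-16.5, 2.2, 17.1]
grip_width: 0.174
```

>>> {"fn": "jog_arm", "kwargs": {
  "translation": [
    [3,-0.5,0],
    [5,-1,0],
    [5,-1,0]
  ],
  "turn": [0,0,0]
}}

```text
clock: 5.02
position: [0.5611, 0.0213, 0.0661]
ee_rot: [0.996, -0.093, -0.004, 0.001]
ft_force: [-22.2, 1.0, 19.3]
grip_width: 0.175
```

Run:
```python
from h import *
np.set_printoptions(precision=4,suppress=True)
o=manip.get_obs();print(o['position'],o['ft_force'],o['grip_width'])
p=manip.camera('wrist'); save(p,'w2.png')
```

```text
[0.5611 0.0213 0.0661] [-22.2181   1.0128  19.2528] 0.17465339492164625
```

View pics/w2.png

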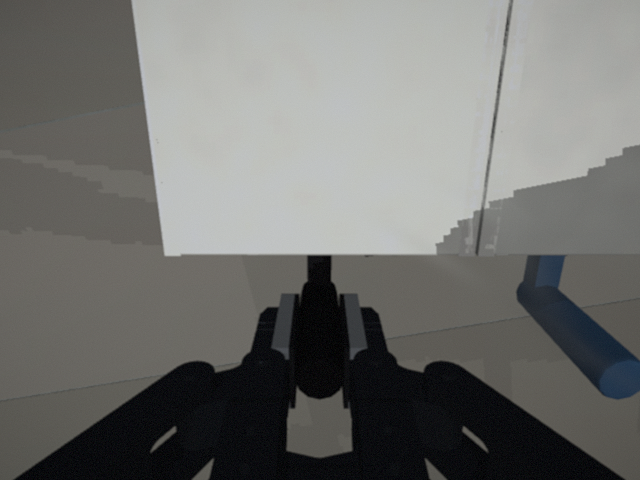

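The drawer is against its stop: 22 N, travel ended at x = 0.561, and the front is under the chest top in the wrist view. I release and go over to brass.

>>> {"fn": "jog_arm", "kwargs": {
  "translation": [
    [0,0,0],
    [0,0,0],
    [0,0,0],
    [0,0,0],
    [0,0,0],
    [0,0,30],
    [0,0,65],
    [0,0,85],
    [0,0,85]
  ],
  "turn": [0,0,0,0,0,0,0,0,0],
  "grip": 85
}}

```text
clock: 5.82
position: [0.5637, 0.0217, 0.1559]
ee_rot: [0.996, -0.093, -0.0, 0.001]
ft_force: [0.0, 0.2, 0.9]
grip_width: 0.997
```

>>> {"fn": "jog_arm", "kwargs": {
  "translation": [
    [-6,-30,0],
    [-12,-65,0],
    [-20,-100,0],
    [-26,-135,0],
    [-32,-165,0],
    [-38,-187,0],
    [-38,-187,0],
    [-38,-187,0]
  ],
  "turn": [0,0,0,0,0,0,0,0]
}}

```text
clock: 6.48
position: [0.5251, -0.1668, 0.1552]
ee_rot: [0.996, -0.094, -0.0, 0.001]
ft_force: [-0.4, 0.7, -0.1]
grip_width: 0.993
```

Run:
```python
from h import *
np.set_printoptions(precision=4,suppress=True)
o=manip.get_obs();print(o['position'],o['ee_rot'],o['ft_force'])
p=manip.camera('wrist'); save(p,'w3.png')
for l in ['brass_pull','black_pull']:
  for r in manip.pinpoint(p,l)[:2]: print(l,r['at'],r['confidence'],atz(p,r['at'],.08))
```

```text
[ 0.5251 -0.1668  0.1552] [ 0.9956 -0.0941 -0.0004  0.0008] [-0.3858  0.707  -0.0753]
```

View pics/w3.png

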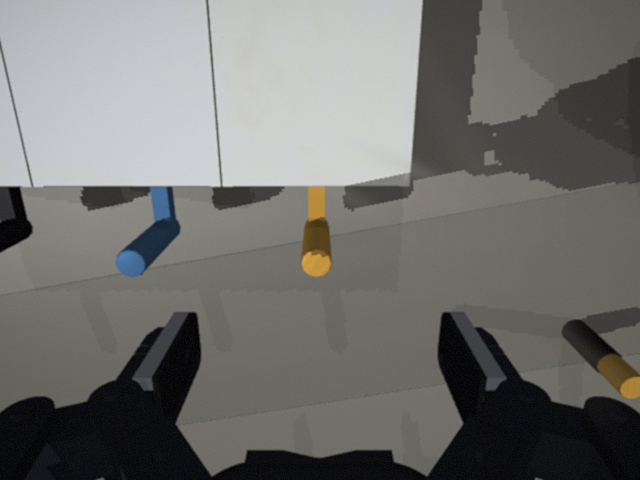

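Brass is centred in the wrist view at (316,263). The look-alike vial at (600,360) lies well clear to the right, at about y = -0.34. I descend and grip.

>>> {"fn": "jog_arm", "kwargs": {
  "translation": [
    [2,0,-30],
    [3,0,-60],
    [3,0,-85],
    [3,0,-90],
    [3,0,-90],
    [3,0,-90]
  ],
  "turn": [0,0,0,0,0,0]
}}

```text
clock: 7.13
position: [0.5298, -0.1632, 0.0667]
ee_rot: [0.996, -0.091, 0.0, 0.0]
ft_force: [-0.6, -0.1, 0.5]
grip_width: 0.996
```

>>> {"fn": "jog_arm", "kwargs": {
  "translation": [
    [0,0,0],
    [0,0,0],
    [0,0,0],
    [0,0,0],
    [0,0,0],
    [0,0,0],
    [0,0,0],
    [0,0,0]
  ],
  "turn": [0,0,0,0,0,0,0,0],
  "grip": 5,
  "grip_force": 60
}}

```text
clock: 7.8
position: [0.5295, -0.166, 0.0674]
ee_rot: [0.996, -0.092, 0.0, 0.002]
ft_force: [-3.9, -8.1, 6.0]
grip_width: 0.167
```

>>> {"fn": "jog_arm", "kwargs": {
  "translation": [
    [-4,0.7,0],
    [-10,2,0],
    [-17,3.2,0],
    [-24,4.5,0],
    [-31,5.8,0],
    [-38,7,0],
    [-45,8.4,0],
    [-52,9.7,0],
    [-57,10.7,0],
    [-60,11.2,0],
    [-60,11.2,0]
  ],
  "turn": [0,0,0,0,0,0,0,0,0,0,0]
}}

```text
clock: 8.72
position: [0.4686, -0.1546, 0.0674]
ee_rot: [0.996, -0.092, -0.0, 0.002]
ft_force: [-2.2, 0.0, 2.0]
grip_width: 0.167
```

Run:
```python
from h import *
np.set_printoptions(precision=4,suppress=True)
o=manip.get_obs();print(o['position'],o['ft_force'],o['grip_width'])
p=manip.camera('wrist'); save(p,'w4.png')
```

```text
[ 0.4686 -0.1546  0.0674] [-2.183   0.0342  2.0285] 0.1672595725095603
```

View pics/w4.png

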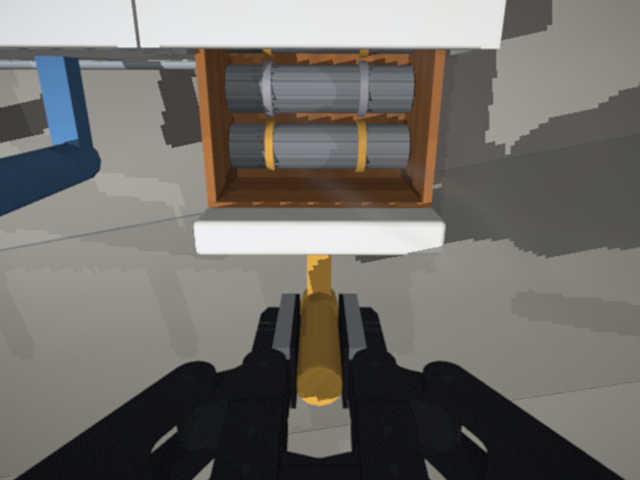

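The brass drawer is open by about 61 mm and still held. I release, rise, back away and check from the top.

>>> {"fn": "jog_arm", "kwargs": {
  "translation": [
    [0,0,0],
    [0,0,0],
    [0,0,0],
    [0,0,0],
    [0,0,0],
    [0,0,30],
    [0,0,70],
    [0,0,105],
    [0,-20,140],
    [0,-50,160],
    [0,-90,160],
    [0,-90,160]
  ],
  "turn": [0,0,0,0,0,0,0,0,0,0,0,0],
  "grip": 85
}}

```text
clock: 9.77
position: [0.4677, -0.2529, 0.2286]
ee_rot: [0.995, -0.096, 0.001, 0.004]
ft_force: [-1.4, -1.0, -0.6]
grip_width: 0.998
```

>>> {"fn": "jog_arm", "kwargs": {
  "translation": [
    [-20,-35,0],
    [-40,-70,0],
    [-60,-105,0],
    [-80,-140,0],
    [-100,-175,0],
    [-120,-210,0],
    [-140,-245,0],
    [-140,-245,0],
    [-140,-245,0],
    [-140,-245,0]
  ],
  "turn": [0,0,0,0,0,0,0,0,0,0]
}}

```text
clock: 10.6
position: [0.328, -0.4974, 0.2281]
ee_rot: [0.995, -0.096, 0.001, 0.003]
ft_force: [1.0, 0.9, -0.3]
grip_width: 0.994
```

Run:
```python
from h import *
o=manip.get_obs();print(o['clock'],o['position'],o['ft_force'])
p=manip.camera('top'); save(p,'top3.png',(130,110,540,290),1.9)
```

```text
10.6 [ 0.32803376 -0.49742598  0.22812191] [ 0.99324745  0.9153334  -0.32787846]
```

View pics/top3.png

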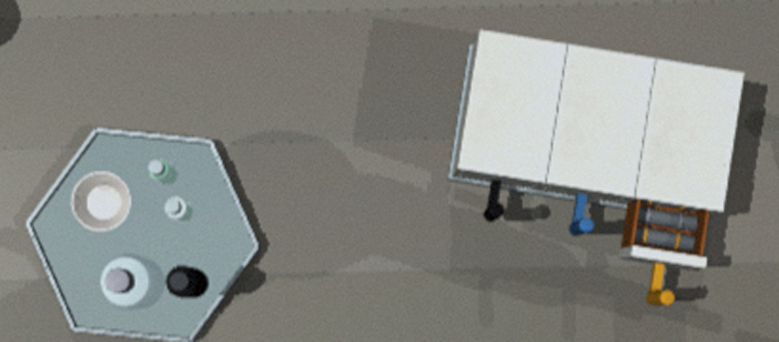

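The final top view shows black at (493,210) and blue at (582,225) shut, and brass at (660,297) well open. The bottle and atomizer are standing, and the arm is clear.

```bash
python3 -c "
from workcell import manip
print(manip.hand_in())"
```

```text
the job is handed in; nothing more can be done
None
```

I pushed the black-pull drawer shut and pulled the brass-pull drawer open by about 61 mm of its 70 mm travel. I then released it, backed the arm away and handed the job in at about 10.6 s; the hand-in gave no verdict.

- **Black drawer:** it stopped hard with about 22 N on the tool, with its front flush under the chest top. The brass drawer then slid out freely, so the interlock had released.
- **Final top picture:** black and blue are shut, brass is well open, and the bottle and atomizer are standing. The arm is clear, with only about 1 N on the wrist.
- **One miss:** the network did not find either pull in the wrist picture above brass, so I lined up that grasp by eye. No other checks failed or disagreed.

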